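# Push the row of optics carriers home and shut the keeper

### The job

Push the row of four optics carriers along the rail, as one train, until the front one is against the end stop and no gaps are left. Then push the keeper arm round until it lies straight across the rail behind the last carrier. Only push with the fingers: do not lift or tip any carrier, and leave everything else where it stands.

Things in the scene. Friction and masses are not known exactly. Their poses are not given: they have to be found in the camera images.
- rail: Fixed aluminium channel rail, 380 mm long along its y, 56 wide along its x; place and yaw vary. Origin: centre of its underside, at table height. Channel floor 10 mm above the table, channel 42 wide about x = 0; side walls 7 thick, tops only 16 mm above the table. The -y end is open. A dark stop block closes the +y end. The keeper hinges on a block beside the rail, on the +x side.
- stop_face (a point): Middle of the end stop's face that the front carrier must meet: x = 0, y = +165 mm in the rail's frame, 26 mm above the table; the block's top is at 42 mm. With the train home, the last carrier's rear face is at y = +21 mm and its origin at y = +39 mm in the rail's frame.
- lens_carrier: Loose black carrier: block foot 39 mm across the rail (its x), 36 mm along it (its y), 24 mm high; about 0.13 kg. Origin: centre of the underside, 10 mm above the table in the rail. On the foot: a round lens in a dark ring 30 mm across, top 57 mm above the foot's underside. The four carriers stand in the rail one against the next, in an order that varies.
- iris_carrier: Loose black carrier: block foot 39 mm across the rail (its x), 36 mm along it (its y), 24 mm high; about 0.13 kg. Origin: centre of the underside, 10 mm above the table in the rail. On the foot: a black round iris 26 mm across, top 58 mm above the underside.
- filter_carrier: Loose black carrier: block foot 39 mm across the rail (its x), 36 mm along it (its y), 24 mm high; about 0.13 kg. Origin: centre of the underside, 10 mm above the table in the rail. On the foot: an upright square filter frame 30 x 8 mm, top 54 mm above the underside.
- post_carrier: Loose black carrier: block foot 39 mm across the rail (its x), 36 mm along it (its y), 24 mm high; about 0.13 kg. Origin: centre of the underside, 10 mm above the table in the rail. On the foot: an upright steel post 18 mm across, top 50 mm above the underside.
- keeper (a joint): Angle (rad) of the keeper, a flat dark steel arm on a vertical hinge. 0: beside the rail, parallel to it, pointing along the rail's -y; negative: swung outward; grows as it turns towards the rail (clockwise from above); 1.571 (its stop): straight across the rail, 6 mm behind a train that is home. Starts at -0.35 to 0.15, stays where it is left, takes about 1 N to push.
- keeper_hinge (a point): On the keeper's hinge axis, at the arm's mid-height, 25 mm above the table: x = +55 mm, y = +9 mm in the rail's frame. A round boss 18 mm across surrounds it, top 35 mm above the table.
- keeper_tip (a point): Middle of the keeper's free end, 85 mm from the hinge, 25 mm above the table. The arm is 12 mm wide; its lower edge is 18 mm and its top 32 mm above the table, so it passes over the rail's walls.
- spare_carrier: spare lens carrier standing on the table, same shape and size as lens_carrier; loose bystander, leave alone. Origin: on its underside, at its middle
- hex_driver: black-handled screwdriver 160 mm long lying on the table; loose bystander, leave alone. Origin: on its underside
- pedestal: round steel pedestal post, 32 mm wide foot, 70 mm high; loose bystander, leave alone. Origin: on its underside, at its middle
- lens_cell: black metal ring, 32 mm across, 10 mm high, lying flat; loose bystander, leave alone. Origin: on its underside, at its middle
- fork_clamp: flat two-pronged dark steel clamp, 30 x 80 mm, 10 mm thick; loose bystander, leave alone. Origin: on its underside
- filter_case: flat grey box 60 x 60 mm, 18 mm high; loose bystander, leave alone. Origin: on its underside, at its middle
- wipe_bottle: small white bottle, 44 mm across, 110 mm high; loose bystander, leave alone. Origin: on its underside, at its middle
Mind the look-alikes: they are no part of the job. Leave any blue look-alike of the lens_carrier alone.

How it is judged:
By the outcome, as a careful person would: the job done as asked, in the order asked, and still so for the second after the job is handed in, with the robot touching nothing.
It also fails if it takes over 54 s, if anything falls off the work surface, if the arm or the gripper's body presses on something with over 40 N, if the wrist force passes 120 N, or if a joint passes its speed limit or range.

### The arm

A 6-joint arm with a two-finger parallel gripper is mounted at the origin on the work surface. World frame = base frame: x ahead of the robot, y to its left, z up, the work surface at z = 0. Lengths are in m, angles in degrees, forces in N, time in s.
With the tool pointing down it reaches from about 0.3 to 0.75 m from the base axis. Payload 8.5 kg.
Tool frame: the origin (TCP) lies on the centre line of the jaws, within the pads' length; the fingertips stand 22 mm ahead of it and the grasp point (between the pads) lies 3 mm ahead of it (env.tip_reach is the distance from the TCP to the fingertips, in m); y points along the fingers, z is the direction in which the jaws open and shut, and the axes are right-handed (so a half turn about y gives the same grasp; the last joint's range is limited). The gripper opens to 85 mm and grips with 20 to 120 N. Pads are 22 mm wide; open, the fingers measure 114 mm over their backs; the gripper's body (76 mm by 85 mm) begins 54 mm behind the grasp point. The pads swing forward as they close: fully open they stand 13 mm farther back than shut.
Start: joints at [61.977, 21.807, 74.336, -0, 83.858, -12.336], TCP at [0.149, 0.529, 0.253] pointing down, gripper open.
Joint ranges: [-178.18, 178.18], [-50.72, 133.34], [12.68, 142.11], [-81.47, 261.47], [9.98, 163.14], [-165.26, 165.26]. Speed limits (degrees/s): [136.94, 136.94, 180, 180, 180, 180].

### API

Orientations are given as a 3x3 rotation matrix whose columns are the frame's x, y, z axes.
In Python, from rig import env, get_image gives the robot as it stands. The module is installed in compiled form; this text tells all that it offers.
- The arm moves only by the tool carry_out, never from a script. Its argument "targets" is a list that holds one entry, the list of rows, each a list of 7 numbers: the closure, from 0 (fully open) to 1 (shut), then the shift along the world's x, y, z in mm, then the turn, a rotation vector about the world's x, y, z in degrees. In form: [[[claw, dx, dy, dz, ax, ay, az], ...]]. A call has 1 to 20 rows; each row is the pose to reach, as a shift and turn from the pose commanded when the call began; what a row does not reach only later rows make up. A row lasts 1/12 s, in which the tool goes at most 41.7 mm and 7.16 degrees, less where a joint would pass 70% of its speed; a pose out of reach is approached as far as the arm can. A call with a gripper value outside its range is refused whole. The fingers move at their own pace and stop on an object; "squeeze" is the grip in N (left out, the last holds). Time passes only in rows, so rows that repeat a pose let the fingers close. It gives the time, the measured TCP pose, the force and the opening at its end, in the units of the state.
- env.observe(): the state, without advancing time (a new reading comes with each control period).
- get_image(name): name is "side" or "top" or "wrist"; returns a dict with "img" (480x640x3 uint8, red, green, blue), "fx", "fy", "cx", "cy" (pixels), "rvec" (rotation vector, rad) and "tvec" (3), from world to camera coordinates, as OpenCV has them. Camera axes: x right, y down, z forward; pixel columns grow to the right and rows downward; lengths in m; the calibration is good to about 2 mm. A picture is of the moment at which its call begins. There is no depth.
- env.close_job(): hands the job in, once; it reports no verdict.
The state is a dict: "time_s": time; "q": joint angles; "qvel": joint speeds; "joint_efforts": joint torques, N m; "position": TCP position; "tool_rot": TCP orientation; "ft_force": force on the tool from outside, world axes, zero at the start; "wrist_torque": the same for the moment, N m; "grip_width": finger opening in m.
Only numpy, scipy, OpenCV 4.12 (cv2) and the standard library are available. Lean on these libraries where they do the work, as an engineer would, in place of code of your own. Each camera call takes 0.05 s, during which the arm holds its last target.

## Working session

There is one attempt and no reset: what is moved stays moved. The work goes in short steps, Python scripts to look and compute and a tool call to move; the robot and the scene stay as the last step left them, time stands still between calls to the robot, and variables do not carry over. Pictures are saved under pics/ and viewed, and the job is handed in when it is done.

Besides the shell and the picture viewer there is one more tool, called after ">>>" in YAML: its name, and indented under it one key for each argument. carry_out: Moves the arm, as the interface text tells. Its arguments: {"type":"object","properties":{"targets":{"type":"array"},"squeeze":{"type":"number"}},"required":["targets"]}

```bash
mkdir -p pics; ls
python3 - <<'E'
from rig import env,get_image
import cv2
s=env.observe()
for k,v in s.items(): print(k,v)
print(env.tip_reach)
for n in ("side","top","wrist"):
    d=get_image(n); cv2.imwrite(f"pics/{n}0.png",d["img"][...,::-1]); print(n,d["fx"],d["fy"],d["cx"],d["cy"],d["rvec"],d["tvec"])
E
```

```text
pics
time_s 0.0
q [ 6.19757420e+01  2.18401080e+01  7.43857024e+01 -1.24535667e-03
  8.38579131e+01 -1.23353929e+01]
qvel [-0.06398022 -0.01292958  0.02607811  0.02176754 -0.05621595 -0.03567417]
joint_efforts [-9.51525872e-04 -4.48451722e+01 -2.31276709e+01 -2.76792734e-04
  4.73403168e-03  2.37253306e-05]
position [0.14860142 0.52926486 0.25271444]
tool_rot [[ 9.62744853e-01 -6.67484430e-04  2.70410619e-01]
 [-2.70411286e-01 -1.30007002e-03  9.62744019e-01]
 [-2.91063904e-04 -9.99998932e-01 -1.43213105e-03]]
ft_force [ 0.28928905  0.18136076 -0.31671891]
wrist_torque [ 0.02076412 -0.00073757  0.03935877]
grip_width 0.08528479531554226
0.022
side 520.2579022284975 520.2579022284975 320.15566166991863 237.72011237249103 [ 1.00269539 -2.30817669  1.21554521] [0.35936739 0.28032576 0.40878051]
top 567.9052147849067 567.9052147849067 317.42381094152177 238.56262680213896 [ 2.10745127 -2.10282655  0.16518161] [0.00187714 0.54473673 0.8685552 ]
wrist 426.96832621122576 426.96832621122576 316.9326206575722 233.51443063606064 [-2.29831571 -1.74243701 -0.26888477] [-0.54980175 -0.03886017  0.37870777]
```

View pics/side0.png

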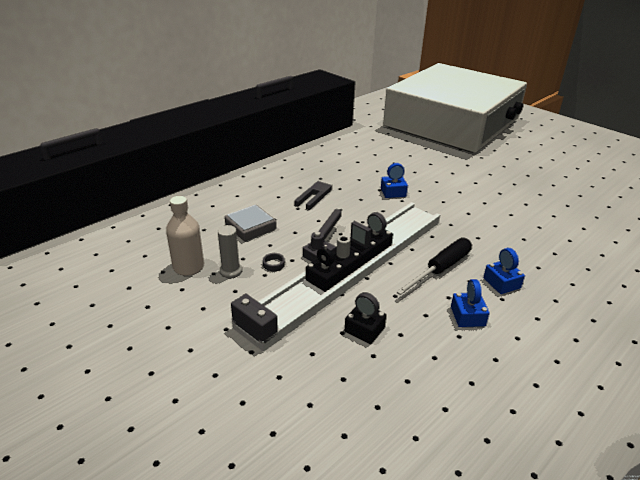

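View pics/top0.png

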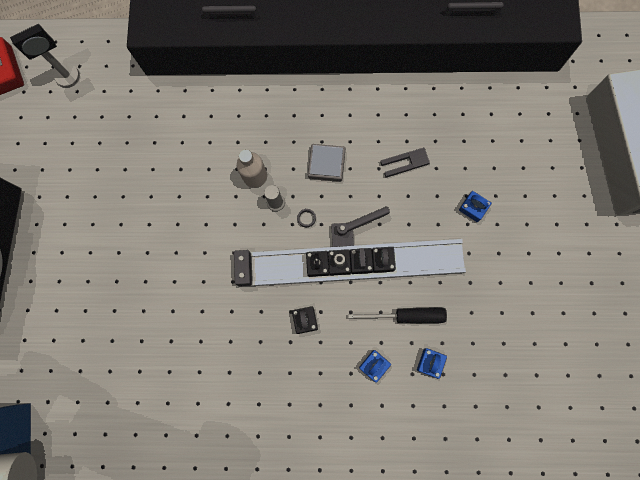

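View pics/wrist0.png

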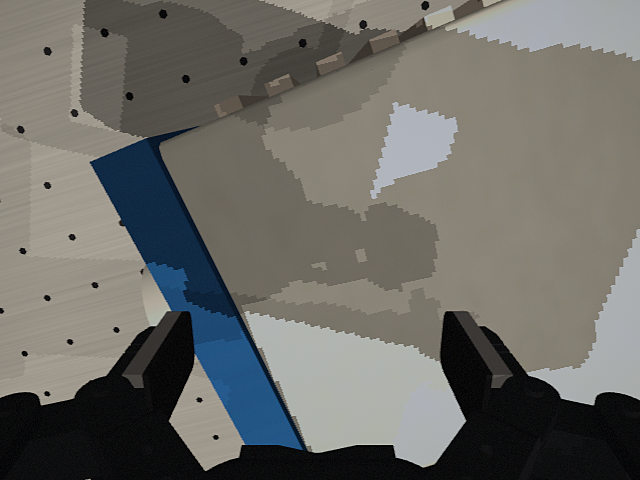

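```bash
cat > h.py <<'E'
import numpy as np,cv2
from rig import env,get_image
def cast(d,px,z):
    R=cv2.Rodrigues(np.array(d["rvec"],float))[0];t=np.array(d["tvec"],float).ravel()
    px=np.atleast_2d(np.array(px,float))
    r=np.c_[(px[:,0]-d["cx"])/d["fx"],(px[:,1]-d["cy"])/d["fy"],np.ones(len(px))]@R
    c=-R.T@t
    return c+r*((z-c[2])/r[:,2])[:,None]
def proj(d,P):
    K=np.array([[d["fx"],0,d["cx"]],[0,d["fy"],d["cy"]],[0,0,1]])
    return cv2.projectPoints(np.atleast_2d(np.array(P,float)),np.array(d["rvec"],float),np.array(d["tvec"],float),K,None)[0].reshape(-1,2)
def crop(d,x0,y0,x1,y1,f,name):
    cv2.imwrite(name,cv2.resize(d["img"][y0:y1,x0:x1,::-1],None,fx=f,fy=f,interpolation=cv2.INTER_CUBIC))
E
python3 - <<'E'
from h import *
d=get_image("top")
crop(d,225,180,480,300,3,"pics/top1.png")
s=get_image("side")
crop(s,220,170,450,350,3,"pics/side1.png")
for n,p in dict(stop=(242,268),open=(464,257),spare=(304,320),driver=(400,315),keepertip=(388,210),hinge=(342,229)).items(): print(n,cast(d,p,0.016))
E
```

```text
stop [[0.50161213 0.13070476 0.016     ]]
open [[ 0.52028504 -0.2394494   0.016     ]]
spare [[0.41555175 0.02567648 0.016     ]]
driver [[ 0.42425704 -0.13148853  0.016     ]]
keepertip [[ 0.60096697 -0.11512308  0.016     ]]
hinge [[ 0.56817823 -0.03709498  0.016     ]]
```

View pics/top1.png

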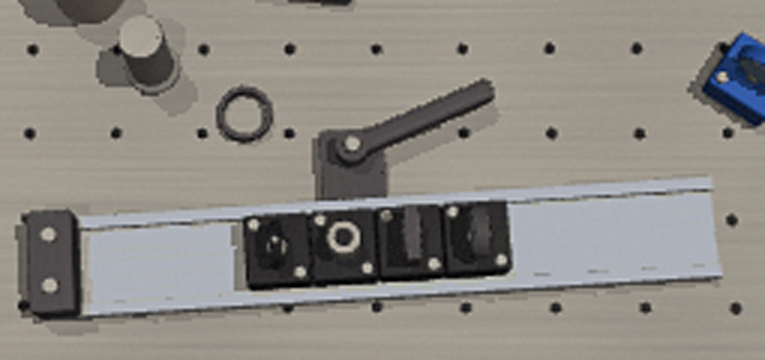

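View pics/side1.png

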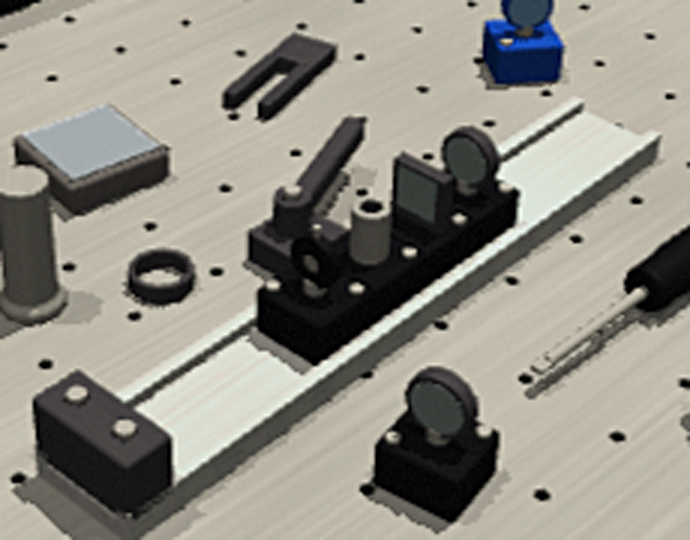

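Run:
```python
from h import *
d=get_image("top"); im=d["img"].astype(int)
R=cv2.Rodrigues(np.array(d["rvec"]))[0]; print("cam",-R.T@np.array(d["tvec"]).ravel())
m=((im[...,2]-im[...,0]>4)&(im.min(2)>140)).astype(np.uint8)
m[:225]=0;m[300:]=0;m[:,:225]=0;m[:,480:]=0
cv2.imwrite("pics/mask.png",cv2.resize(m[225:300,225:480]*255,None,fx=3,fy=3))
up=[];lo=[]
for c in list(range(258,330))+list(range(402,458)):
    r=np.flatnonzero(m[:,c]); 
    if len(r): up.append((c,r[0]-.5)); lo.append((c,r[-1]+.5))
for n,e in (("up",up),("lo",lo)):
    P=cast(d,e,0.016)[:,:2]; v=cv2.fitLine(P.astype(np.float32),cv2.DIST_HUBER,0,.01,.01).ravel(); print(n,v,np.degrees(np.arctan2(v[0],v[1])))
rows=[np.flatnonzero(m[r]) for r in range(246,270)]
ends=[(x[-1]+.5,r) for r,x in zip(range(246,270),rows)]
print(cast(d,ends,0.016)[::4,:2])
st=[(225+74/3,180+209/3),(225+80/3,180+312/3)]
print("stop edge",cast(d,st,.042), "hinge",cast(d,(342.7,227.7),.035))
```

```text
cam [ 0.36967481 -0.02905759  0.95583783]
up [ 0.06435755 -0.9979269   0.53974617 -0.05514287] 176.31003
lo [ 0.06365887 -0.9979717   0.48106092 -0.00222596] 176.35014
[[ 0.53885326 -0.23611713]
 [ 0.53208453 -0.23748198]
 [ 0.52533518 -0.23719377]
 [ 0.51860399 -0.23690633]
 [ 0.51189134 -0.23826449]
 [ 0.50519662 -0.2379764 ]]
stop edge [[0.52830451 0.11457787 0.042     ]
 [0.47180925 0.10971931 0.042     ]] hinge [[ 0.56636339 -0.03809675  0.035     ]]
```

View pics/mask.png

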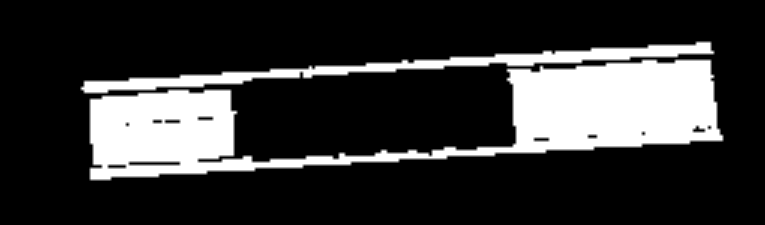

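Run:
```python
from h import *
d=get_image("top")
print(cast(d,[(395.3,248),(395.8,259),(395.8,270)],.034), "front",cast(d,[(225+247/3,180+250/3),(225+250/3,180+288/3)],.034))
a=cast(d,[(225+493/3,180+92/3),(225+353/3,180+143/3)],.032);print(a,np.degrees(np.arctan2(*(a[0]-a[1])[:2])))
```

```text
[[ 0.53235435 -0.12425254  0.034     ]
 [ 0.51409257 -0.12469273  0.034     ]
 [ 0.49596629 -0.12431854  0.034     ]] front [[0.50688192 0.0200717  0.034     ]
 [0.48597127 0.01824927 0.034     ]]
[[ 0.59588009 -0.11585083  0.032     ]
 [ 0.56706091 -0.03807103  0.032     ]] 159.6691881890182
```

>>> carry_out:
  targets:
    - [[0,19,-35,0,0,0,-4],[0.3,38,-70,0,0,0,-8],[0.6,57,-106,0,0,0,-12],[1,76,-142,0,0,0,-16],[1,95,-178,0,0,0,-20],[1,114,-214,0,0,0,-24],[1,133,-250,0,0,0,-28],[1,152,-286,0,0,0,-32],[1,171,-322,0,0,0,-36],[1,190,-358,0,0,0,-40],[1,209,-394,0,0,0,-44],[1,228,-430,0,0,0,-48],[1,247,-466,0,0,0,-52],[1,266,-502,0,0,0,-56],[1,285,-538,0,0,0,-60],[1,304,-574,0,0,0,-64],[1,323,-610,0,0,0,-68],[1,342,-646,0,0,0,-70.6],[1,360,-680,0,0,0,-70.6],[1,370,-699,0,0,0,-70.6]]

```text
time_s: 2.02
position: [0.5199, -0.1731, 0.2528]
tool_rot: [[0.062, 0.0, 0.998], [-0.998, -0.001, 0.062], [0.001, -1.0, 0.0]]
ft_force: [-0.1, 0.7, 0.4]
grip_width: 0.0003
```

Run:
```python
from h import *
for n in ("side","wrist","top"):
    d=get_image(n); cv2.imwrite(f"pics/{n}2.png",d["img"][...,::-1])
s=env.observe(); print(s["time_s"],s["position"],s["tool_rot"],s["grip_width"],s["ft_force"],s["q"])
```

```text
2.1667 [ 0.51886988 -0.17059841  0.25261583] [[ 6.29071891e-02 -8.83965192e-04  9.98018990e-01]
 [-9.98019157e-01  6.15454642e-04  6.29077448e-02]
 [-6.69843677e-04 -9.99999420e-01 -8.43497674e-04]] 6.75600789385661e-05 [-0.01450748 -0.49961961 -0.69538755] [-3.06250958e+01  2.14784702e+01  7.49766249e+01  4.57212304e-03
  8.36064516e+01 -3.42323223e+01]
```

View pics/side2.png

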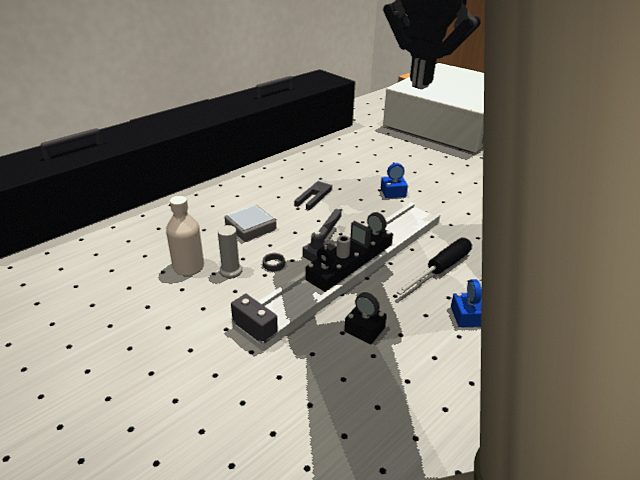

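View pics/wrist2.png

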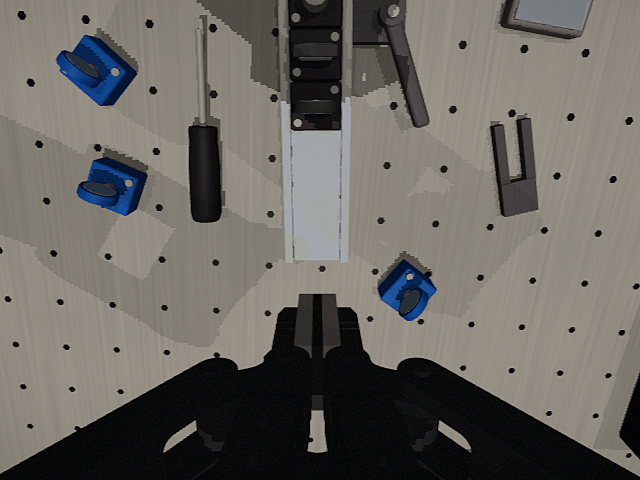

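Run:
```python
from h import *
d=get_image("wrist")
print(cast(d,[(285,258),(349,261),(284,120),(350,110)],.016));print(cast(d,[(291,129),(340,129)],.034),cast(d,[(394,11)],.035))
crop(d,260,60,440,270,2.8,"pics/w3.png")
```

```text
[[ 0.49392747 -0.23026734  0.016     ]
 [ 0.55108463 -0.22950922  0.016     ]
 [ 0.48828699 -0.1114199   0.016     ]
 [ 0.54077597 -0.1003278   0.016     ]]
[[ 0.4952373  -0.11687089  0.034     ]
 [ 0.53294134 -0.11448443  0.034     ]] [[ 0.56471852 -0.03057071  0.035     ]]
```

View pics/w3.png

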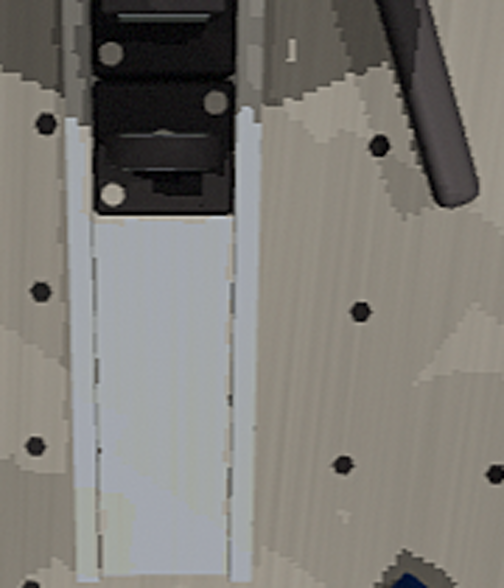

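>>> carry_out:
  targets:
    - [[1,0,0,-35,0,0,0],[1,0,0,-70,0,0,0],[1,0,0,-105,0,0,0],[1,0,0,-140,0,0,0],[1,0,0,-165,0,0,0],[1,0,0,-185,0,0,0],[1,0,0,-200,0,0,0],[1,0,0,-208,0,0,0],[1,0,0,-212,0,0,0],[1,0,0,-212,0,0,0],[1,0,0,-212,0,0,0]]

```text
time_s: 3.13
position: [0.519, -0.1693, 0.0422]
tool_rot: [[0.065, 0.001, 0.998], [-0.998, -0.001, 0.065], [0.001, -1.0, 0.001]]
ft_force: [-0.3, 0.1, 0.2]
grip_width: 0.0002
```

Run:
```python
from h import *
for n in ("side","wrist","top"):
    d=get_image(n); cv2.imwrite(f"pics/{n}4.png",d["img"][...,::-1])
    if n=="side": crop(d,260,100,480,280,3,"pics/side4c.png")
s=env.observe(); print(s["time_s"],s["position"],s["ft_force"])
```

```text
3.2833 [ 0.51906471 -0.16958577  0.04227123] [-0.92591796  0.73792557  0.64859403]
```

View pics/side4c.png

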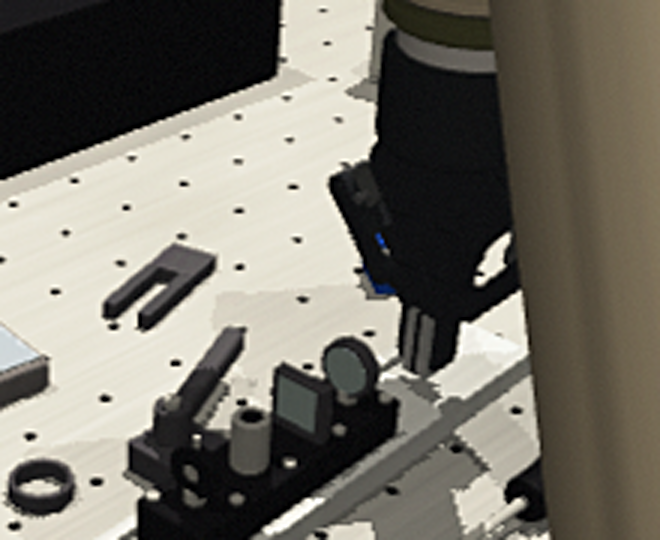

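View pics/wrist4.png

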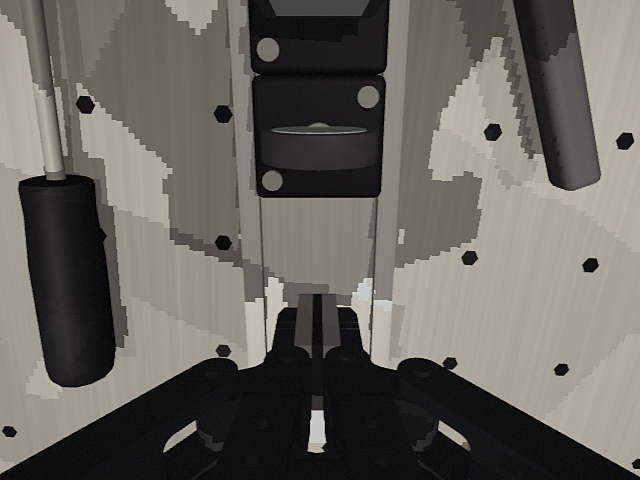

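View pics/top4.png

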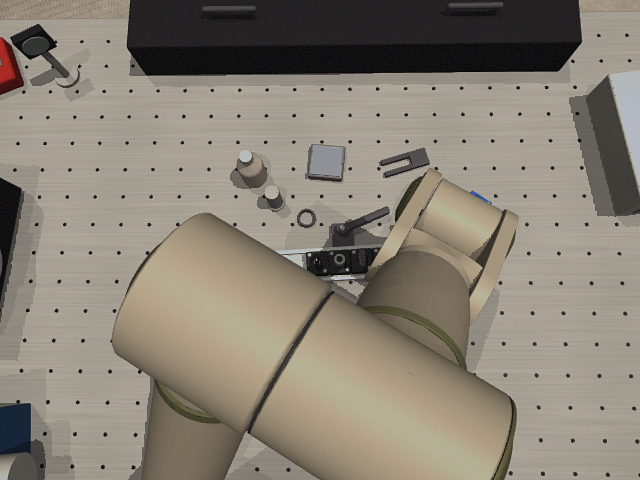

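>>> carry_out:
  targets:
    - [[1,-0.3,5,-5,0,0,0],[1,-0.8,12,-5,0,0,0],[1,-1.2,19,-5,0,0,0],[1,-1.6,25,-5,0,0,0],[1,-1.8,28,-5,0,0,0],[1,-1.9,30,-5,0,0,0],[1,-2.0,32,-5,0,0,0],[1,-2.2,34,-5,0,0,0],[1,-2.3,36,-5,0,0,0],[1,-2.4,38,-5,0,0,0],[1,-2.6,40,-5,0,0,0]]

```text
time_s: 4.2
position: [0.5162, -0.1297, 0.0364]
tool_rot: [[0.065, 0.0, 0.998], [-0.998, -0.001, 0.065], [0.001, -1.0, 0.0]]
ft_force: [0.2, -2.1, -0.8]
grip_width: 0.0001
```

Run:
```python
from h import *
d=get_image("wrist"); cv2.imwrite(f"pics/wrist5.png",d["img"][...,::-1])
s=env.observe(); print(s["time_s"],s["position"],s["ft_force"],s["wrist_torque"])
```

```text
4.25 [ 0.51614574 -0.12935572  0.03632952] [ 0.21775683 -0.33646783 -0.36017741] [-0.20677571 -0.01695361  0.01442588]
```

View pics/wrist5.png

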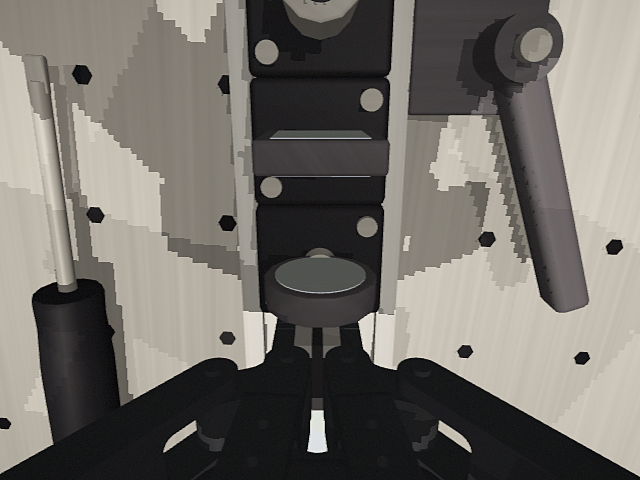

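>>> carry_out:
  targets:
    - [[1,-0.2,3,0,0,0,0],[1,-0.5,7,0,0,0,0],[1,-0.7,11,0,0,0,0],[1,-1.0,15,0,0,0,0],[1,-1.2,19,0,0,0,0],[1,-1.5,23,0,0,0,0],[1,-1.7,27,0,0,0,0],[1,-2.0,31,0,0,0,0],[1,-2.2,35,0,0,0,0],[1,-2.5,39,0,0,0,0],[1,-2.8,43,0,0,0,0],[1,-3.0,47,0,0,0,0],[1,-3.3,51,0,0,0,0],[1,-3.5,55,0,0,0,0],[1,-3.8,59,0,0,0,0],[1,-4.0,63,0,0,0,0],[1,-4.3,67,0,0,0,0],[1,-4.6,71,0,0,0,0],[1,-4.7,74,0,0,0,0],[1,-4.9,76,0,0,0,0]]

```text
time_s: 5.92
position: [0.5112, -0.0531, 0.0363]
tool_rot: [[0.065, -0.0, 0.998], [-0.998, 0.0, 0.065], [-0.0, -1.0, -0.0]]
ft_force: [-0.3, -2.5, 0.5]
grip_width: -0.0002
```

Run:
```python
from h import *
d=get_image("wrist"); cv2.imwrite(f"pics/wrist6.png",d["img"][...,::-1])
e=get_image("side"); crop(e,220,150,440,330,3,"pics/side6.png")
s=env.observe(); print(s["time_s"],s["position"],s["ft_force"],s["wrist_torque"])
```

```text
6.0167 [ 0.51104077 -0.05294595  0.03628227] [ 0.35070564 -0.06573646 -0.16208189] [-0.04123122 -0.00656914 -0.01579116]
```

View pics/wrist6.png

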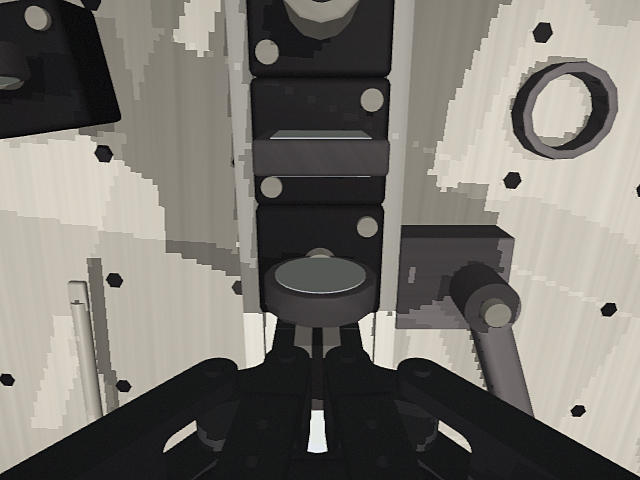

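View pics/side6.png

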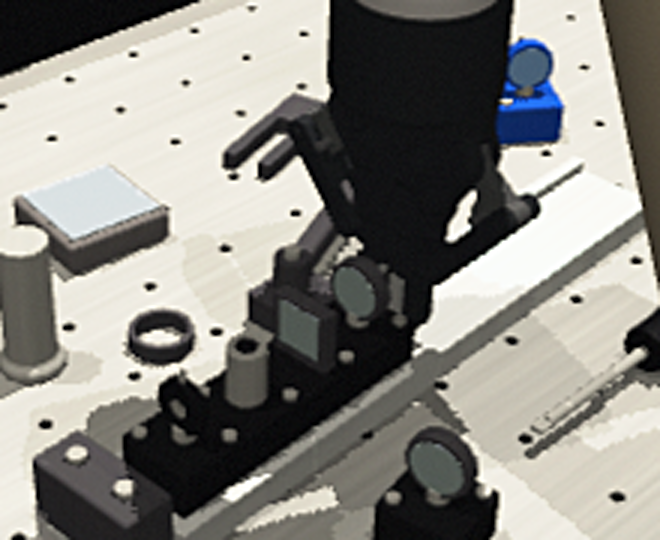

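>>> carry_out:
  targets:
    - [[1,-0.1,2,0,0,0,0],[1,-0.3,4,0,0,0,0],[1,-0.4,6,0,0,0,0],[1,-0.5,8,0,0,0,0],[1,-0.6,9.5,0,0,0,0],[1,-0.7,10.5,0,0,0,0],[1,-0.7,11,0,0,0,0],[1,-0.7,11,0,0,0,0]]

```text
time_s: 6.68
position: [0.5104, -0.0423, 0.0363]
tool_rot: [[0.065, -0.0, 0.998], [-0.998, 0.0, 0.065], [-0.0, -1.0, -0.0]]
ft_force: [0.3, 0.2, -0.9]
grip_width: 0.0004
```

Run:
```python
from h import *
e=get_image("side"); crop(e,220,220,400,350,4,"pics/side7.png")
s=env.observe(); print(s["time_s"],s["position"],s["ft_force"],s["wrist_torque"])
```

```text
6.7333 [ 0.51044619 -0.04230414  0.03629771] [-0.01136018  0.19391965 -0.50766705] [-0.05174263 -0.0252007   0.00247612]
```

View pics/side7.png

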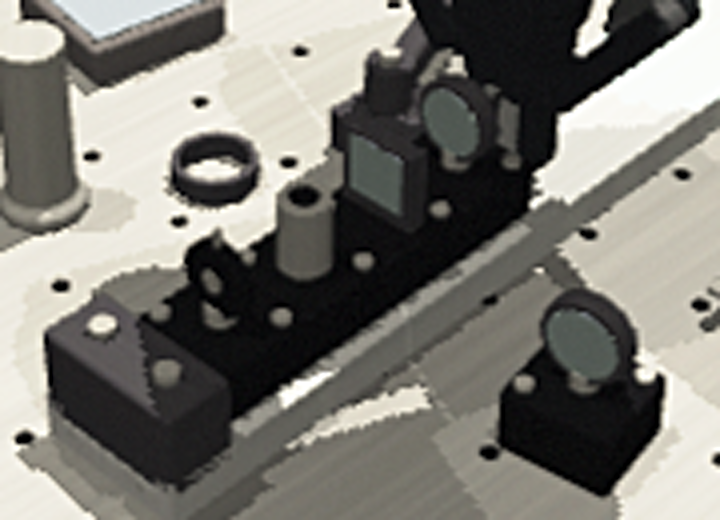

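Nearly home; now slow steps until the force rises.

>>> carry_out:
  targets:
    - [[1,0,0.7,0,0,0,0],[1,-0.1,1.4,0,0,0,0],[1,-0.1,2,0,0,0,0],[1,-0.1,2.5,0,0,0,0],[1,-0.2,3,0,0,0,0]]

```text
time_s: 7.15
position: [0.5103, -0.0395, 0.0363]
tool_rot: [[0.065, -0.0, 0.998], [-0.998, -0.0, 0.065], [0.0, -1.0, -0.0]]
ft_force: [0.1, -1.8, 0.5]
grip_width: 0.0001
```

>>> carry_out:
  targets:
    - [[1,0,0.5,0,0,0,0],[1,-0.1,1,0,0,0,0],[1,-0.1,1.5,0,0,0,0],[1,-0.1,2,0,0,0,0]]

```text
time_s: 7.48
position: [0.5106, -0.0385, 0.0365]
tool_rot: [[0.065, 0.001, 0.998], [-0.998, -0.002, 0.065], [0.002, -1.0, 0.001]]
ft_force: [0.0, -11.3, -1.6]
grip_width: 0.0004
```

>>> carry_out:
  targets:
    - [[1,0,0,0,0,0,0],[1,0.3,-4,0,0,0,0],[1,0.6,-10,0,0,0,0],[1,1.3,-20,0,0,0,0],[1,2,-30,0,0,0,0],[1,2.3,-35,10,0,0,0],[1,2.3,-35,40,0,0,0],[1,2.3,-38,80,0,0,0],[1,2.3,-42,120,0,0,0],[1,2.3,-46,155,0,0,0],[1,2.3,-46,165,0,0,0],[1,2.3,-46,165,0,0,0],[1,2.3,-46,165,0,0,0]]

```text
time_s: 8.57
position: [0.5123, -0.084, 0.201]
tool_rot: [[0.064, 0.0, 0.998], [-0.998, 0.0, 0.064], [-0.0, -1.0, 0.0]]
ft_force: [-0.1, 0.6, -0.2]
grip_width: 0.0
```

Run:
```python
from h import *
d=get_image("wrist"); cv2.imwrite(f"pics/wrist8.png",d["img"][...,::-1])
e=get_image("side"); crop(e,220,200,400,350,4,"pics/side8.png")
s=env.observe(); print(s["time_s"],s["position"],s["ft_force"],s["wrist_torque"])
```

```text
8.6667 [ 0.51187321 -0.08354033  0.19970426] [-0.41239869 -0.58673888 -0.05175604] [0.02696467 0.01271502 0.02823795]
```

View pics/wrist8.png

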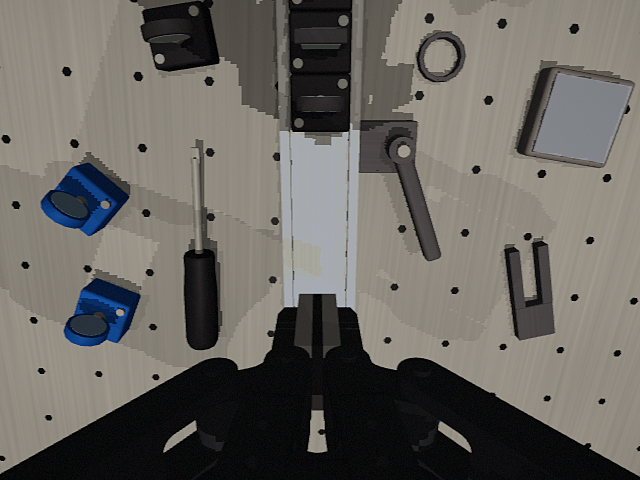

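View pics/side8.png

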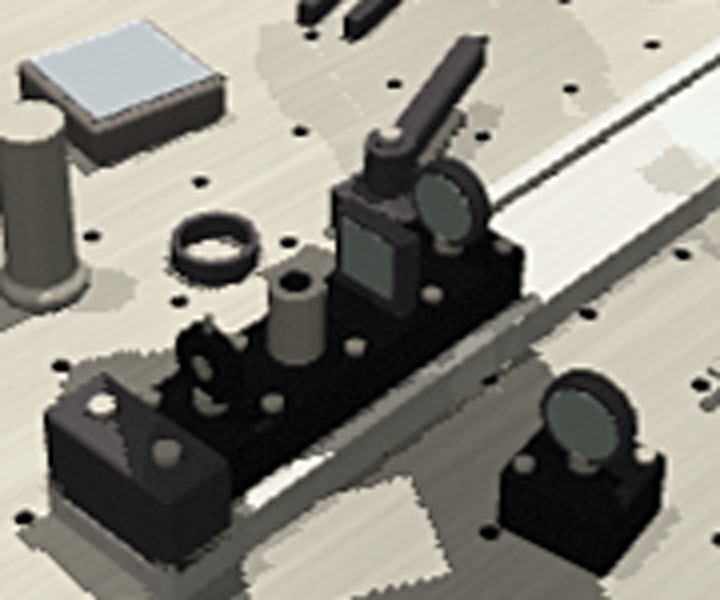

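Run:
```python
from h import *
d=get_image("wrist")
h=cast(d,(403,151),.036)[0];t=cast(d,(434,259),.032)[0]
print(h,t,np.linalg.norm((h-t)[:2]),np.degrees(np.arctan2((t-h)[0],-(t-h)[1])))
print("rear",cast(d,[(292,132),(348,132)],.034),"fork",cast(d,[(507,245),(517,338)],.01))
print("ring,case",cast(d,[(441,82)],.01),cast(d,[(520,155)],.018))
O=np.array([.5115,-.0485]);a=np.radians(3.67);X=np.array([np.cos(a),np.sin(a)]);Y=np.array([-np.sin(a),np.cos(a)])
p=env.observe()["position"]
H=np.array([55,9.])
for th in (-16.7,-10,0,10,20,30,40,50,60,70,80,90):
    r=np.radians(th);u=np.array([-np.sin(r),-np.cos(r)]);n=np.array([-np.cos(r),np.sin(r)])
    hh=14.5*abs(np.cos(r))+11*abs(np.sin(r))
    c=H+60*u-n*(6+hh); w=O+(c[0]*X+c[1]*Y)/1000
    print(th,c.round(1),w.round(4))
```

```text
[ 0.56478036 -0.03515459  0.036     ] [ 0.59741775 -0.11035723  0.032     ] 0.08197948344139905 23.46049254515296
rear [[ 0.49147799 -0.02789247  0.034     ]
 [ 0.52790321 -0.02552332  0.034     ]] fork [[ 0.65836089 -0.10329911  0.01      ]
 [ 0.68257382 -0.18273184  0.01      ]]
ring,case [[0.59012795 0.01015926 0.01      ]] [[ 0.65032594 -0.03442354  0.018     ]]
-16.7 [ 94.3 -41.8] [ 0.6083 -0.0842]
-10 [ 87.3 -46.2] [ 0.6016 -0.0891]
0 [ 75.5 -51. ] [ 0.5901 -0.0946]
10 [ 66.4 -53.9] [ 0.5813 -0.0981]
20 [ 56.5 -55.4] [ 0.5714 -0.1002]
30 [ 45.8 -55. ] [ 0.5608 -0.1004]
40 [ 35.  -52.5] [ 0.5497 -0.0987]
50 [ 24.3 -47.8] [ 0.5388 -0.0946]
60 [ 14.4 -40.7] [ 0.5285 -0.0882]
70 [  5.9 -31.5] [ 0.5194 -0.0796]
80 [ -0.7 -20.5] [ 0.5121 -0.069 ]
90 [-5. -8.] [ 0.507  -0.0568]
```

>>> carry_out:
  targets:
    - [[1,30,0,0,0,0,0],[1,60,0,0,0,0,0],[1,90,0,0,0,0,0],[1,112,1,0,0,0,0],[1,112,1,0,0,0,0],[1,112,1,-30,0,0,0],[1,112,1,-60,0,0,0],[1,112,1,-90,0,0,0],[1,112,1,-115,0,0,0],[1,112,1,-135,0,0,0],[1,112,1,-148,0,0,0],[1,112,1,-155,0,0,0],[1,112,1,-155,0,0,0],[1,112,1,-155,0,0,0]]

```text
time_s: 9.88
position: [0.6243, -0.0825, 0.0463]
tool_rot: [[0.065, -0.001, 0.998], [-0.998, 0.0, 0.065], [-0.0, -1.0, -0.001]]
ft_force: [-0.1, -0.3, 0.1]
grip_width: 0.0001
```

Run:
```python
from h import *
d=get_image("wrist"); cv2.imwrite(f"pics/wrist9.png",d["img"][...,::-1])
e=get_image("side"); crop(e,240,150,420,300,4,"pics/side9.png")
s=env.observe(); print(s["time_s"],s["position"],s["ft_force"],s["wrist_torque"])
```

```text
9.9833 [ 0.62484528 -0.08263586  0.04727509] [-0.15817074 -0.65565072 -0.1054657 ] [ 0.00658095 -0.03246666  0.04354711]
```

View pics/wrist9.png

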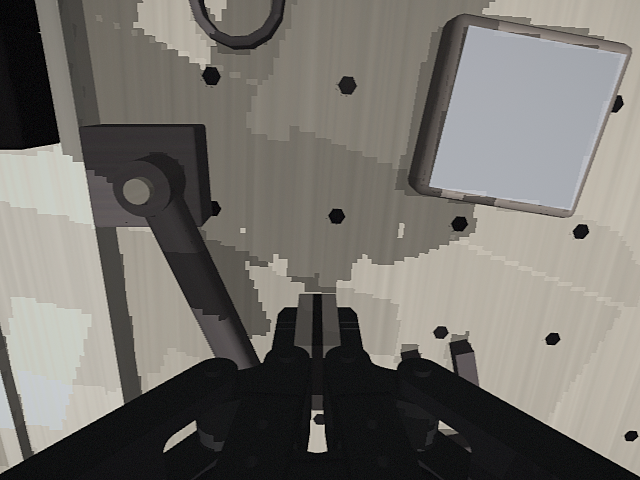

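View pics/side9.png

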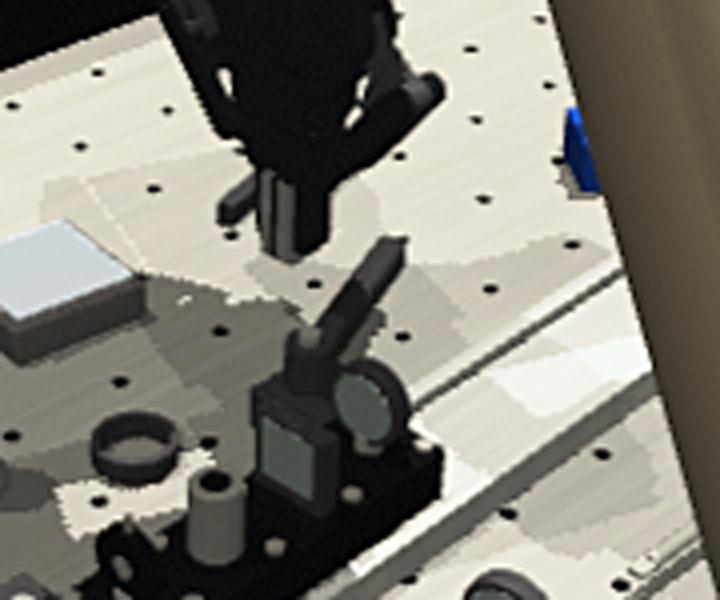

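>>> carry_out:
  targets:
    - [[1,-5,-0.5,-4,0,0,0],[1,-11,-1,-4,0,0,0],[1,-16,-1.6,-4,0,0,0],[1,-19.5,-4,-4,0,0,0],[1,-22.7,-6.5,-4,0,0,0],[1,-28.5,-9.5,-4,0,0,0],[1,-34.2,-12,-4,0,0,0],[1,-38.5,-14,-4,0,0,0],[1,-43,-15.5,-4,0,0,0],[1,-48,-16.7,-4,0,0,0],[1,-53,-17.6,-4,0,0,0],[1,-53,-17.6,-4,0,0,0]]

```text
time_s: 10.98
position: [0.5705, -0.1003, 0.0423]
tool_rot: [[0.064, -0.001, 0.998], [-0.998, 0.0, 0.064], [-0.0, -1.0, -0.001]]
ft_force: [1.2, -0.4, 0.3]
grip_width: 0.0003
```

Run:
```python
from h import *
d=get_image("wrist"); cv2.imwrite(f"pics/wrist10.png",d["img"][...,::-1])
e=get_image("side"); crop(e,240,150,420,300,4,"pics/side10.png")
s=env.observe(); print(s["time_s"],s["position"],s["ft_force"],s["wrist_torque"])
```

```text
11.0833 [ 0.57127076 -0.10017019  0.04233174] [0.208424   0.7343547  0.04845239] [ 0.00846606 -0.0237757  -0.00132607]
```

View pics/wrist10.png

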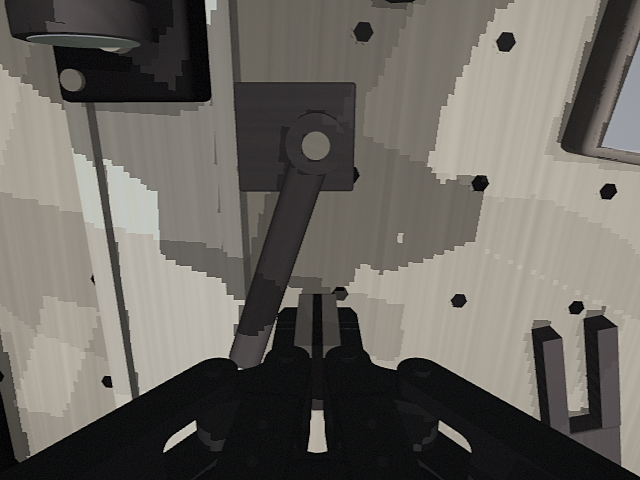

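View pics/side10.png

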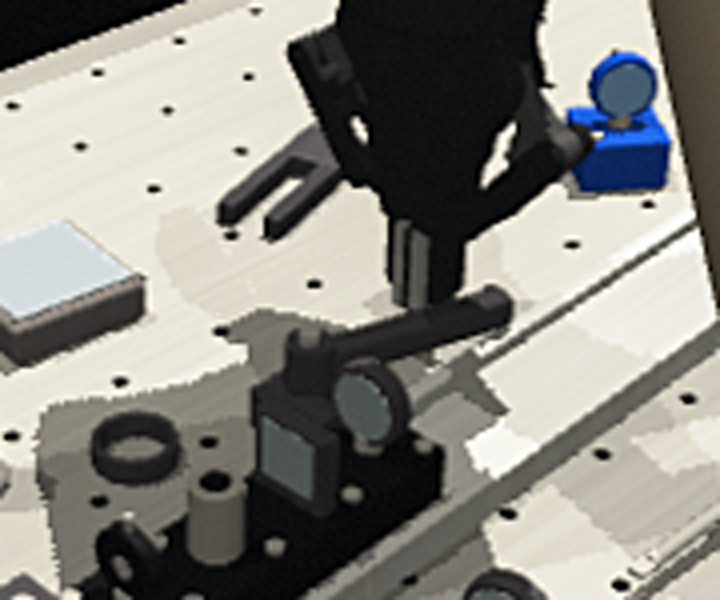

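>>> carry_out:
  targets:
    - [[1,-5,-0.2,0,0,0,0],[1,-10.5,-0.2,0,0,0,0],[1,-16,0.4,0,0,0,0],[1,-21.6,1.5,0,0,0,0],[1,-27,3.3,0,0,0,0],[1,-32.5,5.6,0,0,0,0],[1,-37.7,8.6,0,0,0,0],[1,-42.8,12,0,0,0,0],[1,-47.5,16,0,0,0,0],[1,-51.9,20.6,0,0,0,0],[1,-55.7,25.6,0,0,0,0],[1,-59.2,31.2,0,0,0,0],[1,-60.5,34,0,0,0,0],[1,-60.5,34,0,0,0,0]]

```text
time_s: 12.25
position: [0.5105, -0.0653, 0.0423]
tool_rot: [[0.066, -0.001, 0.998], [-0.998, 0.0, 0.066], [-0.0, -1.0, -0.001]]
ft_force: [0.4, 0.3, 0.4]
grip_width: -0.0004
```

Run:
```python
from h import *
d=get_image("wrist"); cv2.imwrite(f"pics/wrist11.png",d["img"][...,::-1])
e=get_image("side"); crop(e,240,150,420,300,4,"pics/side11.png")
s=env.observe(); print(s["time_s"],s["position"],s["ft_force"],s["wrist_torque"])
```

```text
12.35 [ 0.51093909 -0.06589804  0.04229313] [ 0.42330579 -0.57480553 -0.77937257] [-0.03168729 -0.02471534  0.03321195]
```

View pics/wrist11.png

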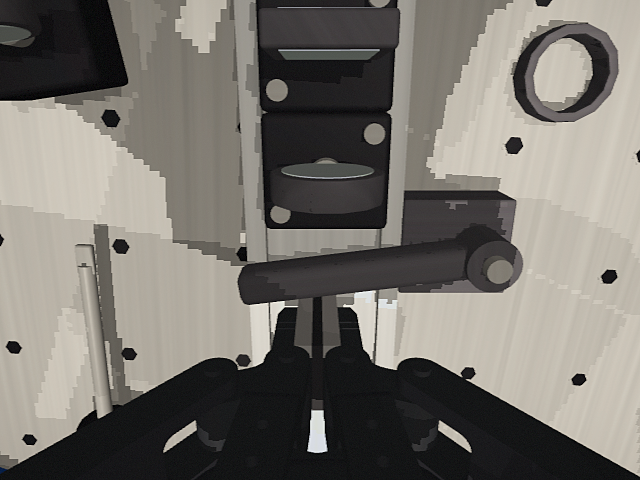

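View pics/side11.png

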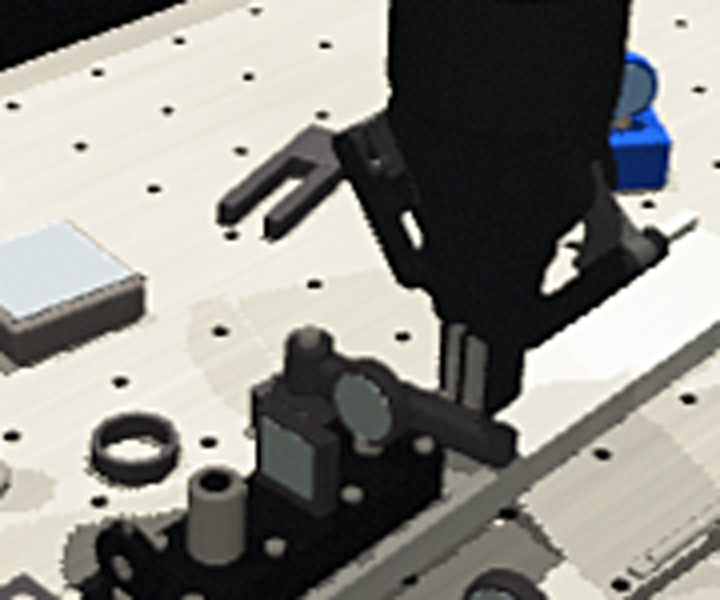

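>>> carry_out:
  targets:
    - [[1,-0.7,2,0,0,0,0],[1,-1.2,4,0,0,0,0],[1,-1.5,5.5,0,0,0,0],[1,-1.6,6.5,0,0,0,0],[1,-1.7,7.3,0,0,0,0],[1,-1.8,8,0,0,0,0],[1,-1.8,8.5,0,0,0,0]]

```text
time_s: 12.93
position: [0.5091, -0.0575, 0.0423]
tool_rot: [[0.065, -0.0, 0.998], [-0.998, 0.0, 0.065], [-0.0, -1.0, -0.0]]
ft_force: [-0.3, -1.5, -0.1]
grip_width: 0.0001
```

>>> carry_out:
  targets:
    - [[1,0,0.6,0,0,0,0],[1,-0.1,1.2,0,0,0,0],[1,-0.1,1.7,0,0,0,0],[1,-0.1,2.2,0,0,0,0]]

```text
time_s: 13.27
position: [0.5091, -0.0564, 0.0423]
tool_rot: [[0.065, -0.0, 0.998], [-0.998, -0.002, 0.065], [0.002, -1.0, -0.0]]
ft_force: [-2.8, -9.9, -0.6]
grip_width: 0.0001
```

>>> carry_out:
  targets:
    - [[1,-0.1,2.2,0,0,0,0],[1,0,0,0,0,0,0],[1,0.2,-3,0,0,0,0],[1,0.5,-8,0,0,0,0],[1,1,-16,0,0,0,0],[1,1.5,-24,5,0,0,0],[1,1.5,-28,30,0,0,0],[1,1.5,-32,65,0,0,0],[1,1.5,-36,100,0,0,0],[1,1.5,-40,135,0,0,0],[1,1.5,-42,160,0,0,0],[1,1.5,-42,160,0,0,0],[1,1.5,-42,160,0,0,0]]

```text
time_s: 14.35
position: [0.5109, -0.098, 0.2036]
tool_rot: [[0.064, 0.003, 0.998], [-0.998, -0.001, 0.064], [0.001, -1.0, 0.003]]
ft_force: [-0.4, -0.0, -0.5]
grip_width: 0.0001
```

Run:
```python
from h import *
d=get_image("wrist"); cv2.imwrite(f"pics/wrist12.png",d["img"][...,::-1]); crop(d,250,0,450,200,3,"pics/wrist12c.png")
e=get_image("side"); crop(e,220,200,400,350,4,"pics/side12.png")
s=env.observe(); print(s["time_s"],s["position"],s["ft_force"])
```

```text
14.45 [ 0.51011204 -0.09743036  0.20149017] [-0.22798537 -0.08009387 -0.03629118]
```

View pics/wrist12c.png

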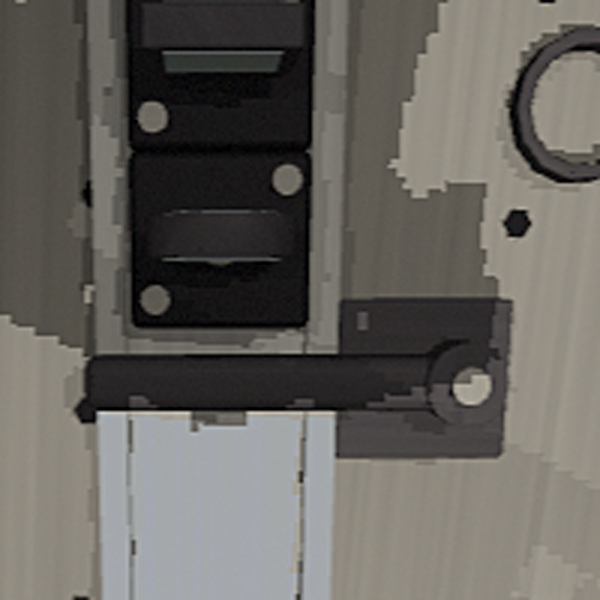

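View pics/side12.png

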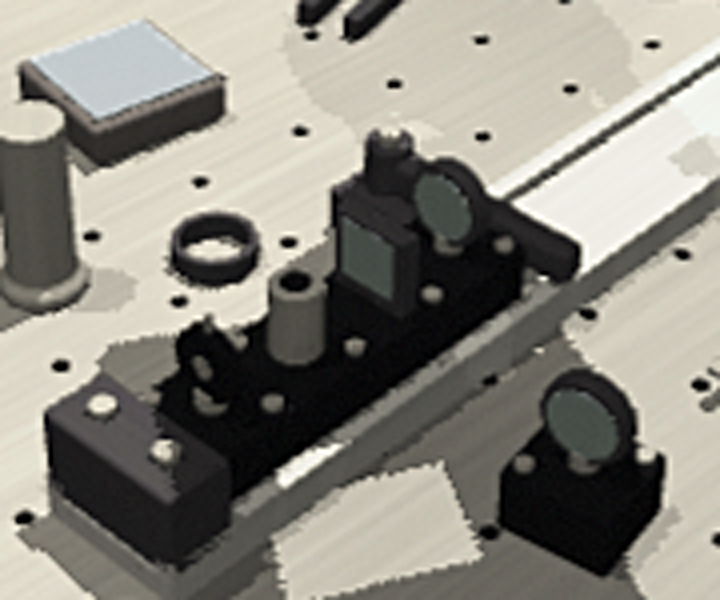

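>>> carry_out:
  targets:
    - [[1,-2,20,10,0,0,0],[1,-4,50,20,0,0,0],[1,-6,80,20,0,0,0],[1,-7,105,20,0,0,0],[1,-7,115,20,0,0,0],[1,-7,115,20,0,0,0],[1,-7,115,20,0,0,0]]

```text
time_s: 15.03
position: [0.5036, 0.0173, 0.2215]
tool_rot: [[0.066, -0.002, 0.998], [-0.998, -0.0, 0.066], [-0.0, -1.0, -0.002]]
ft_force: [-0.5, 0.4, 0.1]
grip_width: 0.0002
```

Run:
```python
from h import *
d=get_image("wrist"); cv2.imwrite(f"pics/wrist13.png",d["img"][...,::-1]); crop(d,250,60,400,300,2.5,"pics/wrist13c.png")
s=env.observe(); print(s["time_s"],s["position"],s["ft_force"])
```

```text
15.0833 [0.50368871 0.01674908 0.22168614] [-0.22566163 -0.04392196  0.33539129]
```

View pics/wrist13.png

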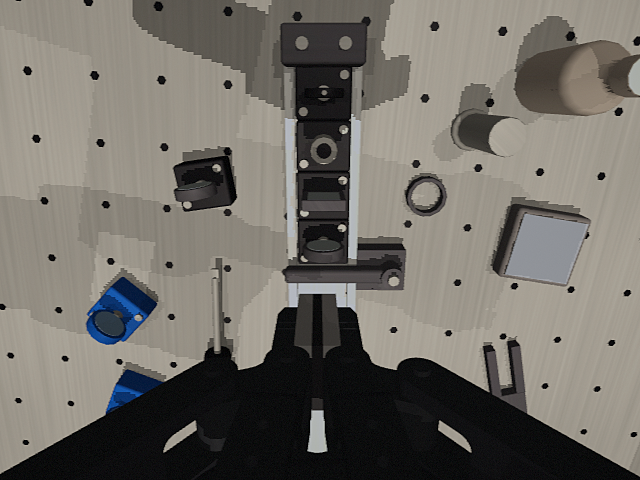

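View pics/wrist13c.png

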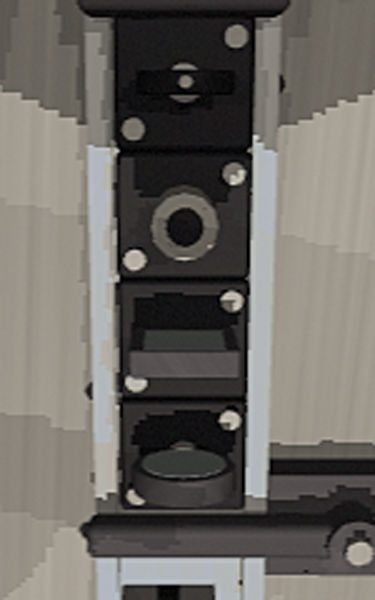

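Run:
```python
from rig import env
print(env.close_job()); print(env.observe()["time_s"])
```

```text
the job is handed in; nothing more can be done
None
the job is handed in; nothing more can be done
```

I pushed the four carriers home against the end stop as one train, then swung the keeper round to its stop straight across the rail. The job was handed in at about 15 s, with the gripper clear of everything.

- **Train:** I pushed the rear of the lens carrier with shut fingers at about 2 N. At the stop the force rose to 11 N, at the finger position I had worked out beforehand.
- **Keeper:** I pushed it by its outer side until it met its stop, where the force rose to about 10 N.
- **Last checks:** The last wrist pictures show the iris, post, filter and lens carriers upright with no visible gap between them or at the stop. The keeper lies square across the rail with a small gap behind the lens carrier. The loose items in view look unmoved: the spare carrier, driver, ring, case, clamp, pedestal and bottle, and the two blue look-alikes in view. The third blue look-alike was not in that last view.
- **Limits and disagreements:** The cameras cannot rule out a gap of a fraction of a millimetre, so that rests on the force readings. Camera estimates of the rail's place along its length differed by 3 to 5 mm, so I used contact force for the final position of both pushes.

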